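# Unclamp the sample-tube rack on the shaker

## Robot

A 6-joint arm with a two-finger parallel gripper is mounted at the origin on the work surface; the furniture and walls round the work are solid. World frame = base frame: x ahead of the robot, y to its left, z up, the work surface at z = 0. Lengths are in mm, angles in rad, forces in N, time in s.
With the tool pointing down it reaches from about 375 to 825 mm from the base axis. Payload 5.5 kg.
Tool frame: the origin (TCP) lies midway between the tips of the shut fingers; the grasp point (between the pads) lies 19 mm behind it; z points along the fingers, y is the direction in which the jaws open and shut (so a half turn about z gives the same grasp; the last joint's range is limited). The gripper opens to 85 mm and grips with 20 to 120 N. Pads are 22 mm wide; open, the fingers measure 114 mm over their backs; the gripper's body (76 mm by 85 mm) begins 54 mm behind the grasp point. The pads swing forward as they close: fully open they stand 13 mm farther back than shut.
Start: joints at [-1.228, 0.314, -0.047, 1.21, 0, 1.571], TCP at [201.672, -565.087, 231.299] pointing down, gripper open.
Joint ranges: [-2.67, 2.67], [-0.69, 1.73], [-1.03, 1.25], [-2.08, 2.16], [-1.42, 1.45], [-3.14, 3.14]. Speed limits (rad/s): [2.39, 2.39, 3.01, 3.14, 3.14, 3.14].

## Interface

Orientations are given as a unit quaternion [x, y, z, w].
In Python, from cell import ctrl gives the robot as it stands.
- The arm moves only by the tool jog_arm, never from a script. Its argument "steps" is a list of rows, each a list of 3 entries, a list of its own where there are three numbers: the shift along the world's x, y, z in m, then the turn about the world's z in rad, then the closure, from 0 (fully open) to 1 (shut). A call has 1 to 12 rows; each row is the pose to reach, as a shift and turn from the pose commanded when the call began; what a row does not reach only later rows make up. A row lasts 1/8 s, in which the tool goes at most 62.5 mm and 10.7 degrees, less where a joint would pass 70% of its speed; a pose out of reach is approached as far as the arm can. A call with a gripper value outside its range is refused whole. The fingers move at their own pace and stop on an object; "grip_force" is the grip in N (left out, the last holds). Time passes only in rows, so rows that repeat a pose let the fingers close. It gives the time, the measured TCP pose, the force and the opening at its end, in the units of the state.
- ctrl.read_state(): the state, without advancing time (a new reading comes with each control period).
- ctrl.snapshot(name): name is "scene" or "top" or "wrist"; returns (picture, depth): 400x640x3 uint8, red, green, blue; 400x640 float32, mm along the optical axis (not along the pixel's ray), 0 where there is no reading.
- ctrl.calibration(name): a dict with "K" (3x3 intrinsics, pixels), "R" (3x3) and "t" (3): a world point X has camera coordinates R X + t; the wrist camera has in their place "mount" (4x4, takes a point from camera to tool coordinates, whose origin is the TCP and whose axes are the flange's). Camera axes: x right, y down, z forward; pixel columns grow to the right and rows downward; lengths in mm; the calibration is good to about 2 mm. The wrist camera is an equidistant fisheye: a pixel r from the principal point sees the ray r / f radians off the axis. A picture is of the moment at which its call begins: read the wrist's pose just before it. calibration takes no time and is no camera call.
- ctrl.close_job(): hands the job in, once; it reports no verdict.
The state is a dict: "clock": time; "q": joint angles; "joint_velocities": joint speeds; "joint_efforts": joint torques, N m; "eef_pos": TCP position; "eef_rot": TCP orientation; "force": force on the tool from outside, world axes, zero at the start; "moment": the same for the moment, N m; "grip_width": finger opening in mm.
Only numpy, scipy, OpenCV 4.12 (cv2) and the standard library are available. Lean on these libraries where they do the work, as an engineer would, in place of code of your own. Each camera call takes 0.05 s, during which the arm holds its last target.

## Task

Free the tube rack that is clamped on the shaker's platform: with a fingertip press the ratchet's release paddle on the sliding jaw right down, keep it down and push the jaw back along its toothed rail, away from the rack, until it is against the end stop, then let go of it there. Only press and push; do not lift anything, and leave the rack and its tubes, and the vial, dropper bottle and timer beside the shaker, standing where they are.

Things in the scene. Friction and masses are not known exactly. Their poses are not given: they have to be found in the camera images.
- shaker: Platform shaker, fixed on the worktop; origin on the worktop under its middle, x from its control panel (dial and display, robot side) to its back, y to its left, z up. Platform 250 (x) by 282 mm (y) with black pads, tops at z = 72 mm; a toothed rail runs along y at x = 0. A fence, top at z = 115 mm, stands at the right edge; the rack stands between it and the sliding jaw.
- jaw (a joint): Position of the jaw along the rail, m: 0 = shut on the rack, grows to 0.066 (end stop) as it is pushed back in the shaker's +y. Grey metal, 126 mm wide (x), 96 mm long (y). The ratchet (teeth every 6 mm, about 1 mm play) blocks any push back unless the paddle is held down; then it slides with about 2 N of friction plus a little drag.
- release (a joint): Angle of the release paddle, a rocking pawl lever in the jaw, rad: 0 = up, pawl in the teeth; 0.24 = fully down; pawl clear of the teeth from 0.15. Springs up when let go. Pressed at its middle it takes about 3 N to start and 6 N fully down, where it has sunk about 5.5 mm and moved about 3 mm towards the rack.
- paddle_top (a point): Middle of the top of the release paddle (moves with it): ribbed black plate 36 x 36 mm, open from above; when up, at z = 95 mm and 31 mm from the jaw's face in the shaker's +y. On its rack side the jaw's clamping plate is 90 mm high over the worktop in the middle 66 mm of its width, 109 mm on the wings beside that.
- jaw_wall (a point): Middle of the upright front of the jaw's hood, just behind the paddle: 19 mm beyond the paddle's middle in the shaker's +y, facing the rack, 54 mm wide (x), from z = 98 to 118 mm. A fingertip that holds the paddle down can push the jaw back against this wall.
- jaw_face (a point): Middle of the jaw's clamping face, 82 mm above the worktop; it looks in the shaker's -y, at the rack.
- end_stop (a point): Middle of the face of the fixed end stop, a 62 mm wide aluminium block over the rail at the platform's left edge, top at z = 86 mm; the rear end of the jaw comes up against it.
- rack_mid (a point): Middle (half-way up) of the clamped lattice tube rack, 82 x 238 x 59 mm, standing loose on the pads with its long side along the shaker's x, top at z = 131 mm. The point's y axis is the rack's long axis. Tubes in it reach up to z = 154 mm.
- tube_1_mid (a point): Middle (40 mm above its foot) of capped sample tube 1, 18 mm wide over the cap, 79 mm long, standing loose in the rack.
- tube_2_mid (a point): Middle (40 mm above its foot) of capped sample tube 2, 18 mm wide over the cap, 79 mm long, standing loose in the rack.
- tube_3_mid (a point): Middle (40 mm above its foot) of capped sample tube 3, 18 mm wide over the cap, 79 mm long, standing loose in the rack.
- tube_4_mid (a point): Middle (40 mm above its foot) of capped sample tube 4, 18 mm wide over the cap, 79 mm long, standing loose in the rack.
- vial_tall: White screw-cap vial, 30 mm wide, 73 mm high, standing on the worktop left of the shaker; origin at its foot. Bystander.
- dropper: Dark dropper bottle with black bulb, 29 mm wide, 92 mm high, standing left of the shaker; origin at its foot. Bystander.
- timer: White bench timer, 26 x 68 x 62 mm, standing left of the shaker; origin under its middle. Bystander.

How it is judged (in metres and radians):
On the way, in this order (a step that is already met when the one before it is completed fails the run):
1. the release paddle is pressed down while the jaw is still at the rack (value of joint release above 0.15 rad and value of joint jaw below 0.008 m), for 0.1 s.
2. the jaw is at the end stop (value of joint jaw above 0.062 m), for 0.1 s.
At the end, for the whole second after the job is handed in: The jaw stands at rest within 4 mm of the end stop (jaw joint over 0.062 m) with the paddle sprung back up (under 0.1 rad); the rack is within 10 mm, each tube within 15 mm and each bystander within 20 mm of where it stood (value of joint jaw above 0.062 m and value of joint release below 0.1 rad and velocity of joint jaw below 0.005 m/s and distance of rack_mid from where it was at the start of the episode below 0.01 m and distance of each of tube_1_mid, tube_2_mid, tube_3_mid, tube_4_mid from where it was at the start of the episode below 0.015 m and distance of each of vial_tall, dropper, timer from where it was at the start of the episode below 0.02 m); the robot touches nothing.
It fails at once if the rack is lifted, tipped or pushed out of its place (more than 15 mm) (distance of rack_mid from where it was at the start of the episode above 0.015 m).
It fails at once if a tube is lifted, tipped or pulled out (more than 20 mm) (distance of any of tube_1_mid, tube_2_mid, tube_3_mid, tube_4_mid from where it was at the start of the episode above 0.02 m).
It fails at once if a vial, dropper bottle or timer beside the shaker is lifted or knocked away (more than 30 mm) (distance of any of vial_tall, dropper, timer from where it was at the start of the episode above 0.03 m).
It also fails if it takes over 35 s, if anything falls off the work surface, if the arm or the gripper's body presses on something with over 40 N, if the wrist force passes 120 N, or if a joint passes its speed limit or range.

## Working session

There is one attempt and no reset: what is moved stays moved. The work goes in short steps, Python scripts to look and compute and a tool call to move; the robot and the scene stay as the last step left them, time stands still between calls to the robot, and variables do not carry over. Pictures are saved under pics/ and viewed, and the job is handed in when it is done.

Besides the shell and the picture viewer there is one more tool, called after ">>>" as name(argument=value, ...) on one line, values as JSON. jog_arm: Moves the arm, as the interface text tells. Its arguments: {"type":"object","properties":{"steps":{"type":"array","items":{"type":"array"}},"grip_force":{"type":"number"}},"required":["steps"]}

```bash
ls; mkdir -p pics; python3 - <<'E'
from cell import ctrl
import cv2, numpy as np
print(ctrl.read_state())
for n in ("scene","top"):
    p,d=ctrl.snapshot(n); cv2.imwrite(f"pics/{n}0.png",p[:,:,::-1]); np.savez(f"{n}0.npz",p=p,d=d); print(n,ctrl.calibration(n))
E
```

```text
pics
{'clock': 0.0, 'q': array([-1.22797543e+00,  3.14253406e-01, -4.80568736e-02,  1.21020226e+00,
       -2.79325413e-05,  1.57080784e+00]), 'joint_velocities': array([ 0.00170187, -0.00122943, -0.00079232, -0.00026566, -0.00061764,
       -0.00033122]), 'joint_efforts': array([ 1.43541434e-03, -5.39587605e+01,  3.39751303e+01,  1.89733022e-02,
        9.80083428e-05, -2.03790034e-05]), 'eef_pos': array([ 201.48684172, -564.55251206,  230.42788581]), 'eef_rot': array([ 9.85345781e-01,  1.70566571e-01, -1.60135783e-04, -8.43148717e-04]), 'force': array([-0.06941623,  0.74586462,  0.90186871]), 'moment': array([ 0.00124745,  0.0144121 , -0.0115413 ]), 'grip_width': 85.0504066815246}
scene {'K': array([[471.66331997,   0.        , 322.18563253],
       [  0.        , 471.66331997, 202.78800152],
       [  0.        ,   0.        ,   1.        ]]), 'R': array([[-0.87294716, -0.48770885,  0.01016566],
       [-0.36989867,  0.64820616, -0.66558527],
       [ 0.31802238, -0.58478103, -0.74625258]]), 't': array([476.13791721, 248.84267469, 790.07111131])}
top {'K': array([[377.08764931,   0.        , 326.3650204 ],
       [  0.        , 377.08764931, 201.98518216],
       [  0.        ,   0.        ,   1.        ]]), 'R': array([[ 0.02033349, -0.99906129, -0.03825032],
       [-0.99850393, -0.01835005, -0.05150908],
       [ 0.05075883,  0.03924045, -0.99793974]]), 't': array([ 52.24630324, 531.27119278, 933.35675922])}
```

View pics/scene0.png

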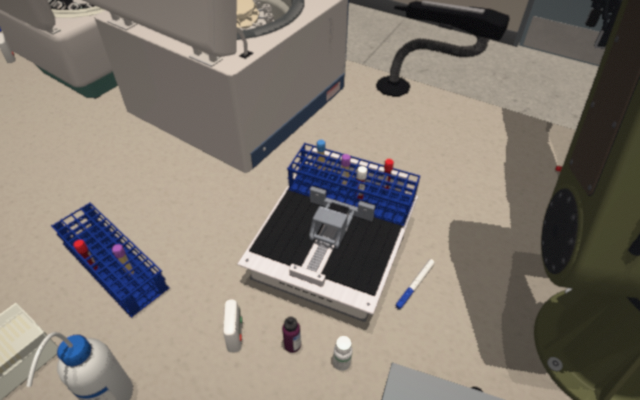

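View pics/top0.png

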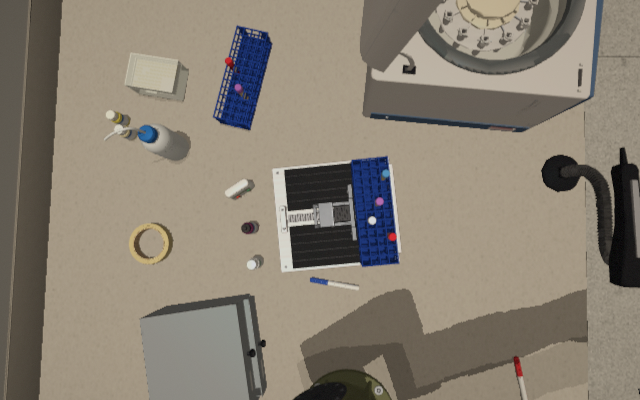

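The top view shows the shaker at columns 273-400 and rows 158-272, with the rack on its right. The jaw and paddle are near (335,214), and the end stop is near (283,218). Next I'll enlarge the view and measure.

```bash
cat > h.py <<'E'
import numpy as np, cv2
from cell import ctrl
def deproj(n,d):
    c=ctrl.calibration(n);K,R,t=c["K"],np.array(c["R"]),np.array(c["t"])
    v,u=np.mgrid[0:d.shape[0],0:d.shape[1]]
    P=np.stack([(u-K[0,2])/K[0,0]*d,(v-K[1,2])/K[1,1]*d,d],-1)
    return (P-t)@R
def plane(n,u,v,z):
    c=ctrl.calibration(n);K,R,t=c["K"],np.array(c["R"]),np.array(c["t"])
    r=R.T@np.array([(u-K[0,2])/K[0,0],(v-K[1,2])/K[1,1],1]);o=-R.T@t
    return o+r*(z-o[2])/r[2]
E
python3 - <<'E'
from h import *
for n,(a,b,c,e) in {"top":(150,280,265,410),"scene":(135,325,230,430)}.items():
    f=np.load(n+"0.npz"); im=f["p"][a:b,c:e,::-1]
    s=5 if n=="top" else 4
    im=cv2.resize(im,None,fx=s*1.0,fy=s*1.0,interpolation=cv2.INTER_CUBIC)[:600,:800]
    cv2.imwrite(f"pics/{n}0z.png",im)
f=np.load("top0.npz");P=deproj("top",f["d"])
for u in range(275,360,3):
    print(u,[tuple(P[v,u].round().astype(int)) for v in (205,214,222)])
E
```

```text
275 [(np.int64(518), np.int64(184), np.int64(63)), (np.int64(498), np.int64(195), np.int64(-5)), (np.int64(477), np.int64(194), np.int64(-3))]
278 [(np.int64(518), np.int64(176), np.int64(64)), (np.int64(497), np.int64(176), np.int64(65)), (np.int64(478), np.int64(175), np.int64(66))]
281 [(np.int64(518), np.int64(169), np.int64(66)), (np.int64(497), np.int64(165), np.int64(83)), (np.int64(478), np.int64(165), np.int64(86))]
284 [(np.int64(519), np.int64(162), np.int64(64)), (np.int64(497), np.int64(158), np.int64(87)), (np.int64(478), np.int64(157), np.int64(86))]
287 [(np.int64(519), np.int64(154), np.int64(68)), (np.int64(497), np.int64(154), np.int64(67)), (np.int64(478), np.int64(154), np.int64(64))]
290 [(np.int64(519), np.int64(147), np.int64(70)), (np.int64(497), np.int64(146), np.int64(69)), (np.int64(478), np.int64(146), np.int64(64))]
293 [(np.int64(519), np.int64(139), np.int64(73)), (np.int64(497), np.int64(139), np.int64(66)), (np.int64(478), np.int64(139), np.int64(63))]
296 [(np.int64(519), np.int64(132), np.int64(72)), (np.int64(498), np.int64(132), np.int64(67)), (n
[... 2314 characters left out ...]
7 [(np.int64(520), np.int64(12), np.int64(95)), (np.int64(499), np.int64(11), np.int64(93)), (np.int64(481), np.int64(11), np.int64(85))]
350 [(np.int64(520), np.int64(5), np.int64(89)), (np.int64(500), np.int64(5), np.int64(91)), (np.int64(481), np.int64(4), np.int64(87))]
353 [(np.int64(521), np.int64(-2), np.int64(87)), (np.int64(500), np.int64(-2), np.int64(91)), (np.int64(481), np.int64(-3), np.int64(88))]
356 [(np.int64(519), np.int64(-7), np.int64(131)), (np.int64(500), np.int64(-10), np.int64(74)), (np.int64(481), np.int64(-11), np.int64(67))]
359 [(np.int64(521), np.int64(-17), np.int64(76)), (np.int64(500), np.int64(-17), np.int64(74)), (np.int64(482), np.int64(-17), np.int64(73))]
```

View pics/top0z.png

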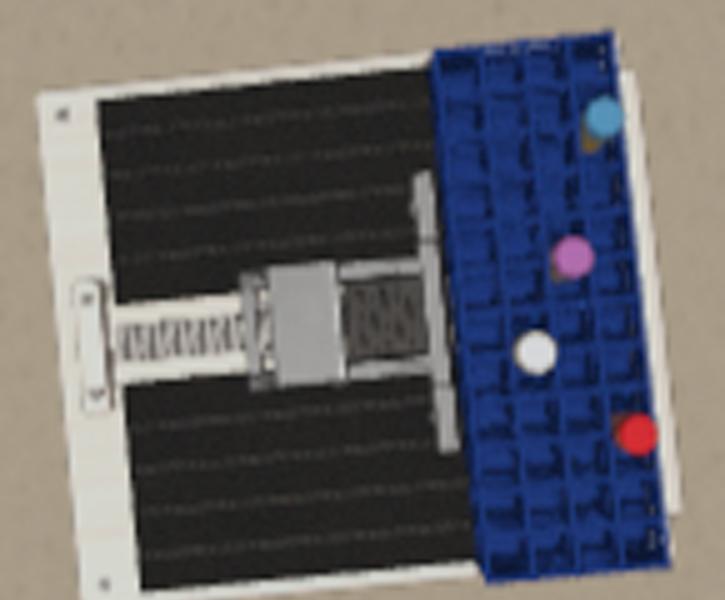

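View pics/scene0z.png

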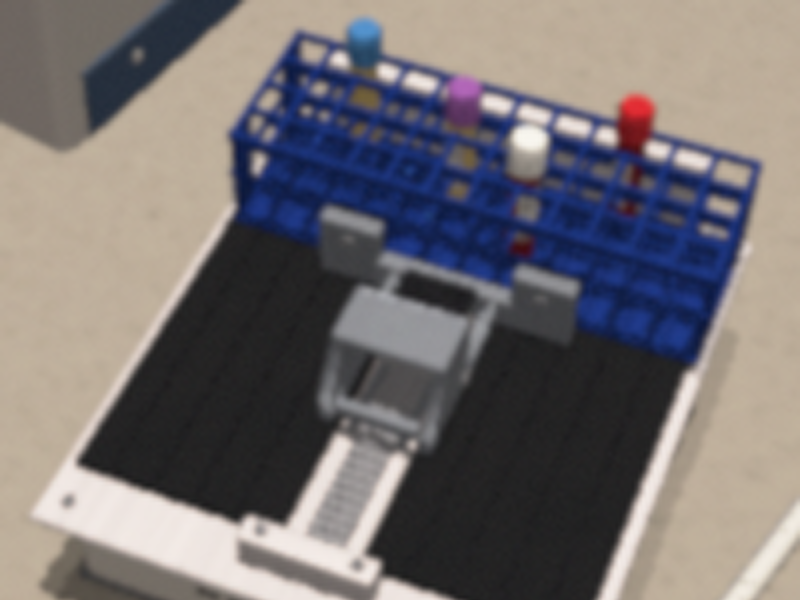

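```bash
python3 - <<'E'
from h import *
Z=lambda x,y:(265+x/5-.4,150+y/5-.4)
for nm,x,y,z in [("paddle",385,318,95),("stopmid",93,345,86),("platTL",38,93,70),("platBL",85,598,70),("rackTL",436,50,131),("rackBL",487,578,131),("plateTop",422,175,109),("plateBot",450,450,109),("wallT",335,265,118),("wallB",341,380,118)]:
    print(nm,plane("top",*Z(x,y),z).round(1))
S=lambda x,y:(230+x/4-.4,135+y/4-.4)
for nm,x,y,z in [("paddle?",437,290,95),("hoodFL",360,290,118),("hoodFR",470,322,118),("stopL",245,520,86),("stopR",375,570,86),("hoodBL",335,340,118),("hoodBR",448,370,118)]:
    print(nm,plane("scene",*S(x,y),z).round(1))
print(ctrl.calibration("wrist"))
f=np.load("top0.npz");P=deproj("top",f["d"])
m=(P[...,2]>112)&(P[...,2]<122)&(P[...,1]>40)&(P[...,1]<85)&(P[...,0]>450)&(P[...,0]<550)
q=P[m][:,:2].astype(np.float32);print(len(q),q.min(0),q.max(0),cv2.minAreaRect(q))
E
```

```text
paddle [501.   23.9  95. ]
stopmid [485.9 159.5  86. ]
platTL [605.9 191.6  70. ]
platBL [366.9 162.7  70. ]
rackTL [619.1   3.6 131. ]
rackBL [387.8 -22.5 131. ]
plateTop [565.7   8.3 109. ]
plateBot [442.   -6.3 109. ]
wallT [523.7  46.7 118. ]
wallB [472.4  43.  118. ]
paddle? [503.8  13.4  95. ]
hoodFL [524.9  48.7 118. ]
hoodFR [473.8  41.  118. ]
stopL [517.3 160.6  86. ]
stopR [457.5 155.2  86. ]
hoodBL [520.2  79.2 118. ]
hoodBR [469.6  69.7 118. ]
{'K': array([[309.70691629,   0.        , 321.24728464],
       [  0.        , 309.70691629, 201.61433141],
       [  0.        ,   0.        ,   1.        ]]), 'mount': array([[-4.53877822e-04, -9.62028099e-01, -2.72950052e-01,
         7.04235374e+01],
       [ 9.99999364e-01, -1.54948812e-04, -1.11673334e-03,
        -3.46720301e-01],
       [ 1.03203556e-03, -2.72950385e-01,  9.62027558e-01,
        -1.43067400e+02],
       [ 0.00000000e+00,  0.00000000e+00,  0.00000000e+00,
         1.00000000e+00]])}
344 [470.87772   40.372932] [525.1588   77.34823] ((498.3308410644531, 59.184478759765625), (53.72406768798828, 32.09823989868164), 6.572096824645996)
```

>>> jog_arm(steps=[[[0.06,0.08,0.01],0.18,1],[[0.1,0.14,0.02],0.36,1],[[0.15,0.2,0.02],0.54,1],[[0.19,0.25,0.02],0.72,1],[[0.23,0.31,0.02],0.9,1],[[0.26,0.36,0.02],1.08,1],[[0.28,0.42,0.02],1.24,1],[[0.29,0.48,0.02],1.3,1],[[0.298,0.54,0.02],1.3,1],[[0.298,0.587,0.02],1.3,1],[[0.298,0.595,0.02],1.3,1],[[0.298,0.595,0.02],1.3,1]])

```text
clock: 1.6
eef_pos: [499.6, 33.3, 250.9]
eef_rot: [0.679, 0.734, 0.0, -0.0]
force: [-0.4, -0.4, -0.0]
grip_width: -0.1
```

```bash
python3 - <<'E'
from h import *
print(ctrl.read_state()["eef_pos"])
p,d=ctrl.snapshot("wrist"); cv2.imwrite("pics/w1.png",p[:,:,::-1]); np.savez("w1.npz",p=p,d=d)
cv2.imwrite("pics/w1z.png",cv2.resize(p[100:400,120:520,::-1],None,fx=2,fy=2,interpolation=cv2.INTER_CUBIC))
p,d=ctrl.snapshot("scene"); cv2.imwrite("pics/s1z.png",cv2.resize(p[20:220,220:480,::-1],None,fx=3,fy=3,interpolation=cv2.INTER_CUBIC)); np.savez("s1.npz",p=p,d=d)
E
```

```text
[499.57303081  33.309739   250.90821793]
```

View pics/w1z.png

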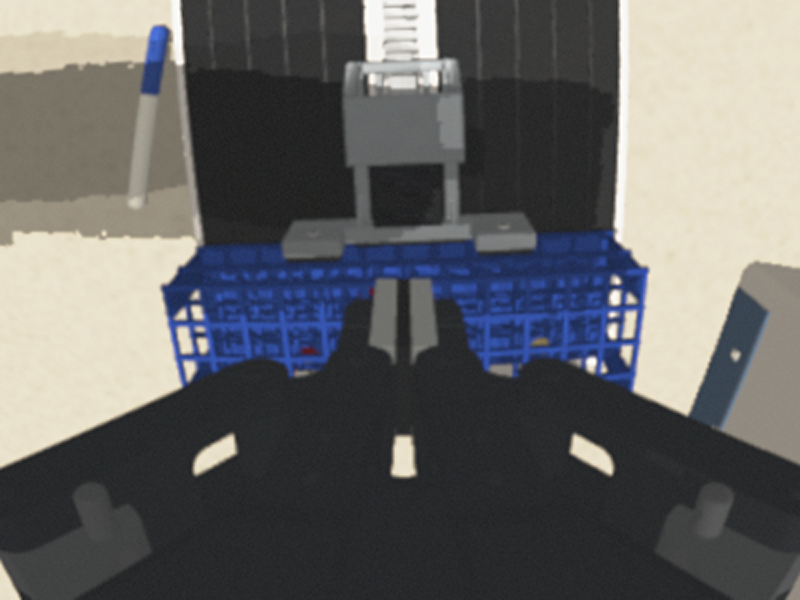

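View pics/s1z.png

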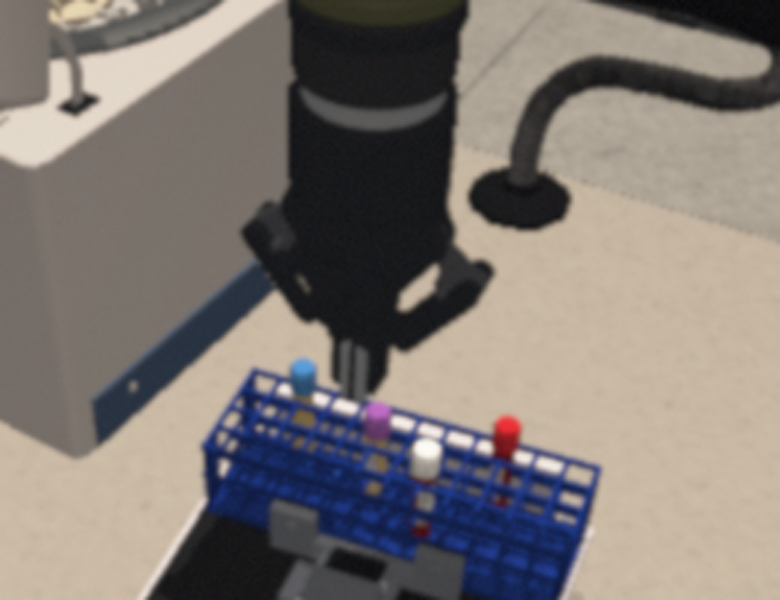

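Paddle middle is at about (501.8, 24.3, 95), and the shaker is yawed about 6.6°. The fingers are shut and clear, so I'm descending to just above the paddle.

>>> jog_arm(steps=[[[0.002,-0.01,0],0.04,1],[[0.002,-0.01,-0.05],0.04,1],[[0.002,-0.01,-0.1],0.04,1],[[0.002,-0.01,-0.135],0.04,1],[[0.002,-0.01,-0.145],0.04,1],[[0.002,-0.01,-0.145],0.04,1],[[0.002,-0.01,-0.145],0.04,1]])

```text
clock: 2.58
eef_pos: [503.0, 19.5, 107.9]
eef_rot: [0.667, 0.745, 0.001, 0.001]
force: [-0.3, 0.4, 0.8]
grip_width: -0.0
```

```bash
python3 - <<'E'
from h import *
s=ctrl.read_state();print(s["eef_pos"],s["force"],s["moment"])
p,d=ctrl.snapshot("wrist"); 
cv2.imwrite("pics/w2z.png",cv2.resize(p[100:400,120:520,::-1],None,fx=2,fy=2,interpolation=cv2.INTER_CUBIC))
p,d=ctrl.snapshot("scene"); cv2.imwrite("pics/s2z.png",cv2.resize(p[100:300,240:440,::-1],None,fx=3,fy=3,interpolation=cv2.INTER_CUBIC))
p,d=ctrl.snapshot("top"); cv2.imwrite("pics/t2z.png",cv2.resize(p[150:280,265:410,::-1],None,fx=4,fy=4,interpolation=cv2.INTER_CUBIC))
E
```

```text
[503.03467902  19.51184162 107.90712481] [-0.28609405  0.4042314   0.78829205] [ 0.01367257  0.00270467 -0.02681158]
```

View pics/w2z.png

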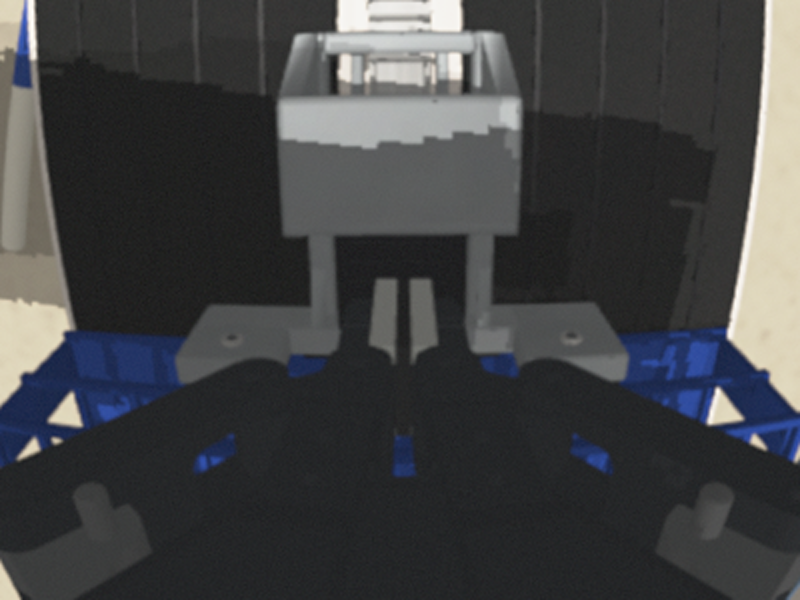

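View pics/s2z.png

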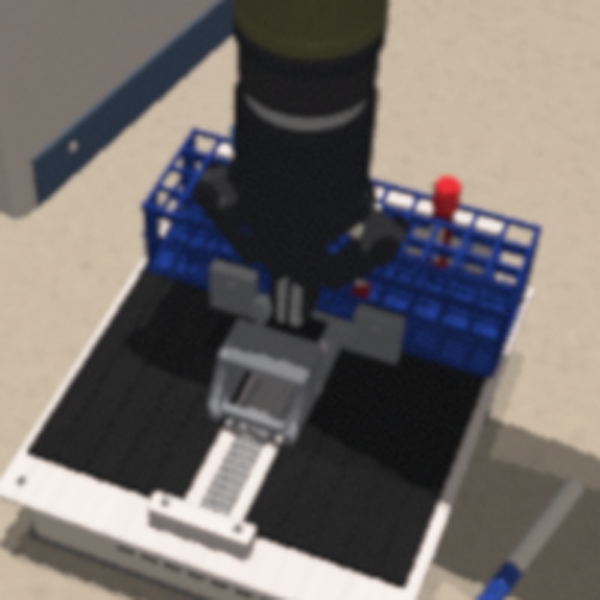

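The wrist view shows the fingertips at (404,300), centred between the jaw's side arms (322 and 480) with the hood behind them. The rack is clear, so I'll lower to contact.

>>> jog_arm(steps=[[[0,0.002,-0.008],0,1],[[0,0.002,-0.012],0,1],[[0,0.002,-0.013],0,1],[[0,0.002,-0.014],0,1],[[0,0.002,-0.014],0,1]])

```text
clock: 3.35
eef_pos: [501.8, 21.2, 92.9]
eef_rot: [0.666, 0.746, -0.001, 0.001]
force: [-2.6, -2.5, 7.9]
grip_width: -0.1
```

>>> jog_arm(steps=[[[0,0,-0.001],0,1],[[0,0,-0.002],0,1],[[0,0,-0.002],0,1]])

```text
clock: 3.72
eef_pos: [501.8, 21.4, 90.8]
eef_rot: [0.666, 0.746, -0.0, 0.001]
force: [-2.1, -2.1, 7.7]
grip_width: 0.2
```

>>> jog_arm(steps=[[[0,0,-0.001],0,1],[[0,0,-0.002],0,1],[[0,0,-0.002],0,1]])

```text
clock: 4.1
eef_pos: [502.0, 21.4, 89.9]
eef_rot: [0.666, 0.746, -0.0, 0.001]
force: [-5.9, -2.2, 18.6]
grip_width: -0.2
```

The force rose to 18.6 N, so the paddle is at its bottom stop. Now a short trial push along the shaker's +y.

>>> jog_arm(steps=[[[0,0.002,0],0,1],[[-0.001,0.005,0],0,1],[[-0.001,0.008,0],0,1],[[-0.0015,0.012,0],0,1],[[-0.0015,0.012,0],0,1]])

```text
clock: 4.72
eef_pos: [500.5, 33.9, 89.9]
eef_rot: [0.666, 0.746, 0.0, 0.001]
force: [-4.6, -1.4, 18.2]
grip_width: 0.1
```

```bash
python3 - <<'E'
from h import *
p,d=ctrl.snapshot("wrist"); 
cv2.imwrite("pics/w3z.png",cv2.resize(p[100:400,120:520,::-1],None,fx=2,fy=2,interpolation=cv2.INTER_CUBIC))
p,d=ctrl.snapshot("scene"); cv2.imwrite("pics/s3z.png",cv2.resize(p[100:300,240:440,::-1],None,fx=3,fy=3,interpolation=cv2.INTER_CUBIC))
E
```

```text
(no output)
```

View pics/w3z.png

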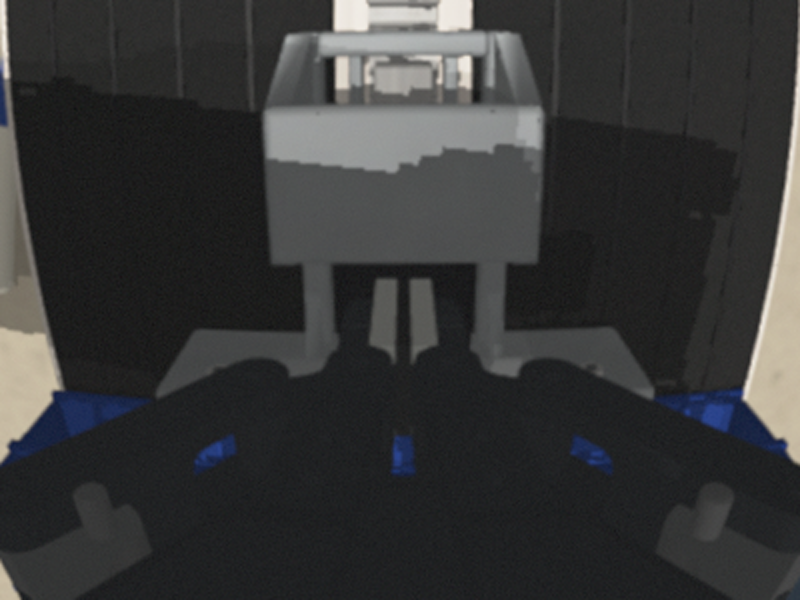

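The hood edge (row 262) still has the same gap to the tips, and black pad now shows between the jaw plate and the rack. The jaw is moving with the finger, so I'll continue.

>>> jog_arm(steps=[[[-0.0005,0.004,0],0,1],[[-0.001,0.008,0],0,1],[[-0.0015,0.012,0],0,1],[[-0.002,0.017,0],0,1],[[-0.0025,0.022,0],0,1],[[-0.003,0.027,0],0,1],[[-0.0035,0.032,0],0,1],[[-0.004,0.036,0],0,1],[[-0.0045,0.04,0],0,1],[[-0.005,0.044,0],0,1],[[-0.0055,0.047,0],0,1],[[-0.0055,0.048,0],0,1]])

```text
clock: 6.32
eef_pos: [494.8, 81.8, 89.9]
eef_rot: [0.666, 0.746, 0.0, 0.001]
force: [-5.0, -3.3, 17.9]
grip_width: 0.0
```

>>> jog_arm(steps=[[[0,0.002,0],0,1],[[-0.0005,0.004,0],0,1],[[-0.0005,0.005,0],0,1],[[-0.0005,0.006,0],0,1],[[-0.0005,0.006,0],0,1]])

```text
clock: 6.95
eef_pos: [494.5, 84.7, 89.9]
eef_rot: [0.667, 0.745, -0.002, 0.003]
force: [-4.6, -12.0, 19.9]
grip_width: 0.1
```

```bash
python3 - <<'E'
from h import *
p,d=ctrl.snapshot("wrist"); 
cv2.imwrite("pics/w4z.png",cv2.resize(p[100:400,120:520,::-1],None,fx=2,fy=2,interpolation=cv2.INTER_CUBIC))
p,d=ctrl.snapshot("scene"); cv2.imwrite("pics/s4z.png",cv2.resize(p[100:300,240:440,::-1],None,fx=3,fy=3,interpolation=cv2.INTER_CUBIC))
E
```

```text
(no output)
```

View pics/w4z.png

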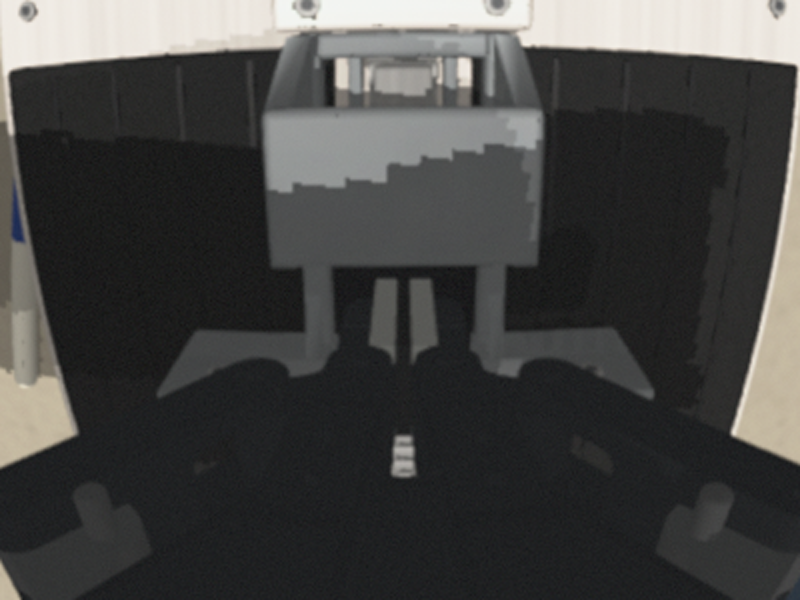

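View pics/s4z.png

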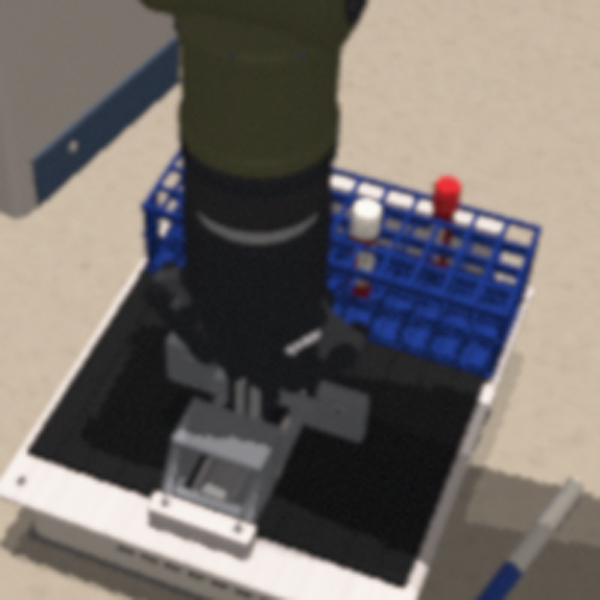

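The sideways force is now -12 N, and the jaw's rear edge meets the end-stop block at row 33. I'll push slightly harder to confirm it is seated.

>>> jog_arm(steps=[[[0,0.002,0],0,1],[[-0.0005,0.004,0],0,1],[[-0.0005,0.004,0],0,1]])

```text
clock: 7.42
eef_pos: [494.4, 85.1, 90.0]
eef_rot: [0.668, 0.745, -0.005, 0.006]
force: [-3.9, -22.9, 20.7]
grip_width: -0.5
```

```bash
python3 - <<'E'
from h import *
p,d=ctrl.snapshot("scene"); P=deproj("scene",d)
m=(P[...,2]>114)&(P[...,2]<122)&(P[...,1]>90)&(P[...,1]<150)&(P[...,0]>450)&(P[...,0]<530)
q=P[m][:,:2].astype(np.float32);print(len(q),q.min(0),q.max(0),cv2.minAreaRect(q))
f=np.load("scene0.npz");P=deproj("scene",f["d"])
m=(P[...,2]>114)&(P[...,2]<122)&(P[...,1]>30)&(P[...,1]<90)&(P[...,0]>450)&(P[...,0]<540)
q=P[m][:,:2].astype(np.float32);print(len(q),q.min(0),q.max(0),cv2.minAreaRect(q))
p,d=ctrl.snapshot("wrist"); 
cv2.imwrite("pics/w5z.png",cv2.resize(p[100:400,120:520,::-1],None,fx=2,fy=2,interpolation=cv2.INTER_CUBIC))
E
```

```text
563 [461.94095  90.24431] [519.2926  142.14711] ((491.9477844238281, 114.78451538085938), (55.13274383544922, 49.771697998046875), 6.204617500305176)
458 [470.47287  39.80518] [527.90155   77.692535] ((498.6801452636719, 58.3546142578125), (55.052181243896484, 33.42582702636719), 6.688141822814941)
```

View pics/w5z.png

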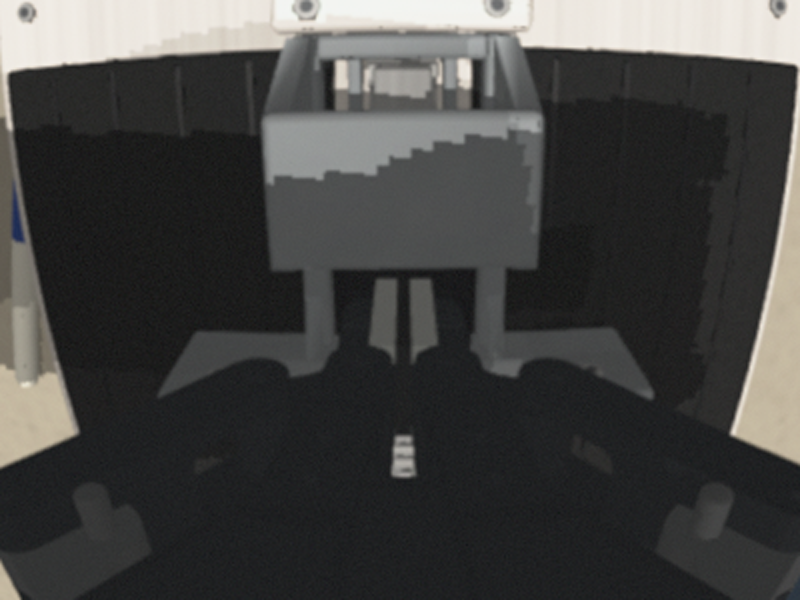

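It moved only 0.4 mm for 11 N more, so this is a hard stop. I'll ease off the side load and then lift off straight up.

>>> jog_arm(steps=[[[0,-0.003,0],0,1],[[0,-0.005,0],0,1],[[0,-0.005,0],0,1]])

```text
clock: 7.9
eef_pos: [494.4, 84.5, 89.9]
eef_rot: [0.667, 0.745, -0.001, 0.002]
force: [-4.1, -9.5, 17.4]
grip_width: 0.0
```

>>> jog_arm(steps=[[[0,-0.001,0.002],0,1],[[0,-0.001,0.004],0,1],[[0,-0.001,0.006],0,1],[[0,-0.001,0.008],0,1],[[0,-0.001,0.01],0,1],[[0,-0.001,0.016],0,1],[[0,-0.001,0.016],0,1]])

```text
clock: 8.78
eef_pos: [494.0, 85.9, 104.7]
eef_rot: [0.666, 0.746, 0.0, 0.0]
force: [0.1, -0.3, -0.7]
grip_width: -0.2
```

```bash
python3 - <<'E'
from h import *
p,d=ctrl.snapshot("wrist"); 
cv2.imwrite("pics/w6z.png",cv2.resize(p[100:400,120:520,::-1],None,fx=2,fy=2,interpolation=cv2.INTER_CUBIC))
p,d=ctrl.snapshot("scene"); cv2.imwrite("pics/s6z.png",cv2.resize(p[150:300,240:440,::-1],None,fx=4,fy=4,interpolation=cv2.INTER_CUBIC))
E
```

```text
(no output)
```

View pics/w6z.png

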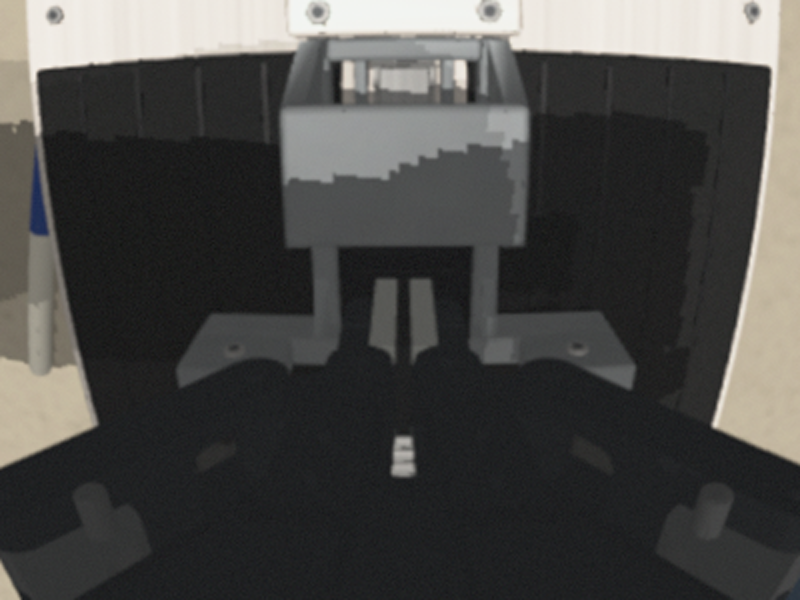

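View pics/s6z.png

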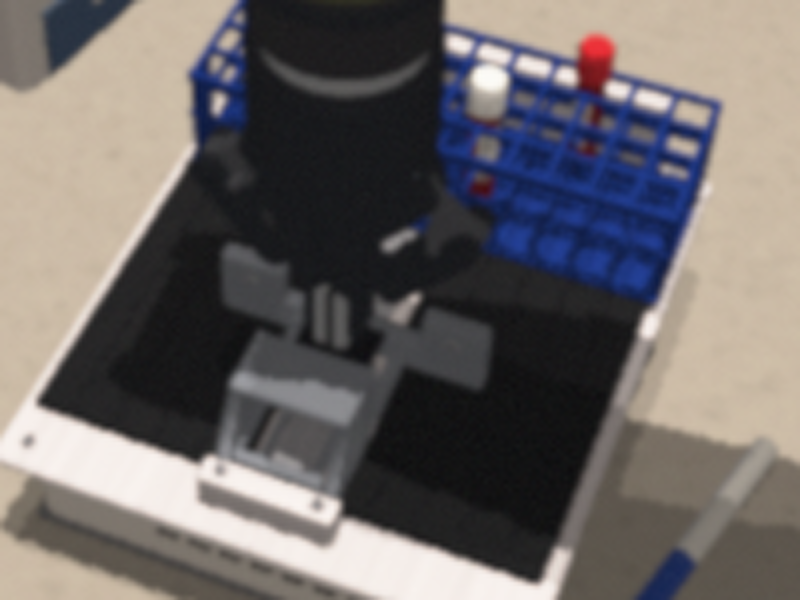

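The finger is off with the force near zero, and the jaw's rear is still at the stop. I'll lift straight up, move aside and check from above.

>>> jog_arm(steps=[[[0,0,0.04],0,1],[[0,0,0.09],0,1],[[0,0,0.14],0,1],[[-0.03,-0.04,0.16],0,1],[[-0.06,-0.1,0.16],0,1],[[-0.09,-0.16,0.16],0,1],[[-0.11,-0.22,0.16],0,1],[[-0.12,-0.28,0.16],0,1],[[-0.12,-0.33,0.16],0,1],[[-0.12,-0.33,0.16],0,1]])

```text
clock: 10.12
eef_pos: [373.0, -247.4, 264.0]
eef_rot: [0.669, 0.744, -0.0, 0.0]
force: [-0.3, 0.2, -0.2]
grip_width: 0.0
```

```bash
python3 - <<'E'
from h import *
p,d=ctrl.snapshot("top");P=deproj("top",d)
cv2.imwrite("pics/t7z.png",cv2.resize(p[150:280,225:385+25,::-1],None,fx=4,fy=4,interpolation=cv2.INTER_CUBIC))
m=(P[...,2]>112)&(P[...,2]<122)&(P[...,1]>95)&(P[...,1]<150)&(P[...,0]>450)&(P[...,0]<550)
q=P[m][:,:2].astype(np.float32);print(len(q),q.min(0),q.max(0),cv2.minAreaRect(q))
p2,d2=ctrl.snapshot("scene");P2=deproj("scene",d2)
def hood(P,lo,hi):
    m=(P[...,2]>114)&(P[...,2]<122)&(P[...,1]>lo)&(P[...,1]<hi)&(P[...,0]>450)&(P[...,0]<540)
    q=P[m][:,:2].astype(np.float32);return len(q),cv2.minAreaRect(q),np.median(q,0)
print(hood(P2,95,150),hood(deproj("scene",np.load("scene0.npz")["d"]),30,90))
cv2.imwrite("pics/s7z.png",cv2.resize(p2[120:320,220:440,::-1],None,fx=3,fy=3,interpolation=cv2.INTER_CUBIC))
# before/after change outside the jaw (top)
o=np.load("top0.npz")["p"]; df=cv2.absdiff(o,p).max(2); 
for nm,(a,b,c,e) in {"rack":(155,270,355,402),"vials":(175,275,222,265)}.items(): print(nm,(df[a:b,c:e]>40).sum())
s=ctrl.read_state();print(s["eef_pos"],s["force"],s["clock"])
E
```

```text
343 [462.7685  105.30795] [517.3976  142.93669] ((490.76898193359375, 124.10173034667969), (53.88211441040039, 32.305030822753906), 6.557194232940674)
(527, ((491.19970703125, 122.82200622558594), (54.845069885253906, 34.42141342163086), 6.220922946929932), array([490.19043 , 124.313705], dtype=float32)) (458, ((498.6801452636719, 58.3546142578125), (55.052181243896484, 33.42582702636719), 6.688141822814941), array([497.5266 ,  59.40296], dtype=float32))
rack 24
vials 0
[ 373.20737657 -244.15500314  263.93161129] [-0.67548739  0.68130428  0.57880567] 10.225
```

View pics/t7z.png

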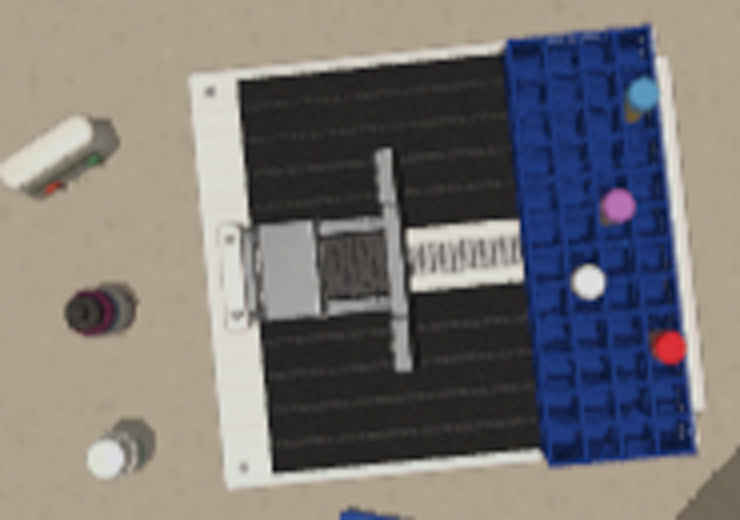

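View pics/s7z.png

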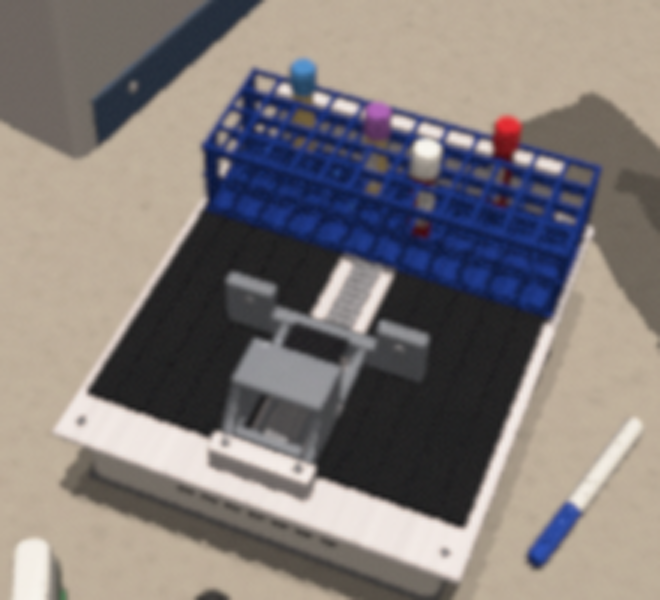

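The hood moved 65.4 mm (travel is 66), and the rack, tubes and bystanders look unchanged. I'll check the paddle height, then hand in.

```bash
python3 - <<'E'
from h import *
p,d=ctrl.snapshot("top");P=deproj("top",d)
P0=deproj("top",np.load("top0.npz")["d"])
yh=np.array([-.115,.993]);xh=np.array([.993,.115])
for Q,c in((P0,(501.8,24.3)),(P,(494.3,89.3))):
    r=Q[...,:2]-np.array(c);a=r@yh;b=r@xh
    for lo,hi in((-15,-5),(-5,5),(5,13)):
        m=(a>lo)&(a<hi)&(abs(b)<13);print(lo,hi,m.sum(),np.median(Q[m][:,2]).round(1))
s=ctrl.read_state();print(s["eef_pos"],abs(s["joint_velocities"]).max())
E
```

```text
-15 -5 50 94.7
-5 5 50 94.3
5 13 38 93.7
-15 -5 48 94.5
-5 5 51 95.0
5 13 38 94.0
[ 373.40796228 -243.38174243  263.9887479 ] 0.026967086941951185
```

```bash
python3 - <<'E'
from cell import ctrl
print(ctrl.close_job()); 
E
```

```text
the job is handed in; nothing more can be done
None
```

The jaw is pushed back to the end stop, the paddle has sprung up, and the rack is free. I handed the job in at about 10.3 s of the 35 s allowed; no verdict was reported.

**What I did:** With the fingers shut, I pressed the paddle down until the force rose to about 18 N at its bottom stop. I then pushed the jaw along its rail until it stopped hard: about 23 N sideways moved it only 0.4 mm further. The jaw moved with the fingertip by its grip on the paddle, so I never needed the hood's wall. I eased the side load, lifted straight up and moved the arm clear.

**Last checks:**
- **Jaw:** the hood moved 65.4 mm in the top view and about 65 mm in the scene view, out of 66 mm.
- **Paddle:** its top is back at 94–95 mm, the same as at the start.
- **Rack and bystanders:** before-and-after top pictures show no change at the vial, dropper bottle and timer. At the rack and tubes only 24 pixels differ, with no visible shift.
- **Arm:** it stands well clear of everything, with contact force near zero.

**Disagreement:** the tool itself moved only about 64 mm during the push, 1–2 mm less than the cameras show for the jaw. I put this down to play in the paddle and flex. Either figure is above the 62 mm limit.

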